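Hang the wire caddy on both spring-gated hooks

ROBOT

A 7-joint arm with a two-finger parallel gripper is mounted at the origin on a cart in front of the work surface, level with it; the furniture and walls round the work are solid. World frame = base frame: x ahead of the robot, y to its left, z up, the work surface at z = 0. Lengths are in mm, angles in rad, forces in N, time in s.
With the tool pointing down it reaches from about 425 to 875 mm from the base axis. Payload 9.9 kg.
Tool frame: the origin (TCP) lies on the centre line of the jaws, within the pads' length; the fingertips stand 11 mm ahead of it and the grasp point (between the pads) lies 8 mm behind it (tips_ahead is the z of the fingertips in the tool frame, in mm); z points along the fingers, y is the line along which they close (so a half turn about z gives the same grasp; the last joint's range is limited). The gripper opens to 85 mm and grips with 20 to 120 N. Pads are 22 mm wide; open, the fingers measure 114 mm over their backs; the gripper's body (76 mm by 85 mm) begins 54 mm behind the grasp point. The pads swing forward as they close: fully open they stand 13 mm farther back than shut.
Start: joints at [-0.869, 0.576, 0.025, 1.437, -0.015, 1.129, -0.057], TCP at [477.485, 477.114, 242.289] pointing down, gripper open.
Joint ranges: [-2.76, 2.76], [-0.34, 2.15], [-1.52, 1.57], [0.19, 2.46], [-1.09, 4.23], [0.17, 1.99], [-2.82, 2.82]. Speed limits (rad/s): [2.22, 2.22, 3.01, 3.01, 3.14, 3.14, 3.14].

INTERFACE

Orientations are given as a unit quaternion [x, y, z, w].
In Python, from plant import state, capture, hand_in, tips_ahead gives the robot as it stands.
- The arm moves only by the tool drive_tool, never from a script. Its argument "series" is one flat list of numbers, 6 for each row, row after row: the shift along the world's x, y, z in m, then the turn, a rotation vector about the world's x, y, z in degrees. In form: [dx, dy, dz, ax, ay, az, dx, dy, dz, ax, ay, az, ...]. A call has 1 to 12 rows; each row shifts and turns the commanded pose from where the row before left it; what a row does not reach is not made up. A row lasts 1/10 s, in which the tool goes at most 50 mm and 8.59 degrees, less where a joint would pass 70% of its speed; a pose out of reach is approached as far as the arm can. A call is refused whole if a number of a shift passes 0.05 or a number of a turn 8.59, either way. A call with a gripper value outside its range is refused whole. "jaw" is the finger opening in m, from 0 to 0.0854, set as the call begins (left out, the last holds). The fingers move at their own pace and stop on an object; the grip force is fixed at half the most. Time passes only in rows, so rows that do not move let the fingers close. It gives the time, the measured TCP pose, the force, the opening and the grip force at its end, in the units of the state.
- state(): the state, without advancing time (a new reading comes with each control period).
- capture(name): name is "side" or "top" or "wrist"; returns a dict with "pixels" (384x512x3 uint8, red, green, blue), "fx", "fy", "cx", "cy" (pixels), "world_to_cam" (4x4, takes a point from world to camera coordinates); the wrist camera has in their place "T_tool_cam" (4x4, takes a point from camera to tool coordinates, whose origin is the TCP and whose axes are the flange's). Camera axes: x right, y down, z forward; pixel columns grow to the right and rows downward; lengths in mm; the calibration is good to about 2 mm. A picture is of the moment at which its call begins: read the wrist's pose just before it. There is no depth.
- hand_in(): hands the job in; it is judged then, once.
The state is a dict: "clock": time; "q": joint angles; "joint_velocities": joint speeds; "joint_torque": joint torques, N m; "tcp_pos": TCP position; "orientation": TCP orientation; "ft_force": force on the tool from outside, world axes, zero at the start; "ft_torque": the same for the moment, N m; "gripper_width": finger opening in mm; "grasp_force": force on a finger pad.
Only numpy, scipy, OpenCV 4.12 (cv2) and the standard library are available. Lean on these libraries where they do the work, as an engineer would, in place of code of your own. Each camera call takes 0.05 s, during which the arm holds its last target. There are 200 camera calls.

TASK

Pick up the wire caddy by its wooden handle and hang its top bar in both hooks of the stand, pressing down gently until the spring gate of each hook has snapped shut over the bar. Before you let go, tug the caddy gently upward so that you feel both gates hold the bar at the same time; then lower it until the bar rests in both hooks and release it. Do not force the hooks, and leave the other things standing where they are.

Things in the scene. Friction and masses are not known exactly. Their poses are not given: they have to be found in the camera images.
- caddy_handle (a point): Centre of the caddy's wooden handle, an upright block 16 mm thick (x), 56 mm long (y), from 19 mm below this point to 19 mm above; grasp it across its thickness. The caddy's bar (10 mm thick, along y) has its axis 25 mm below this point, so fingertips may straddle it. Axes: z up, y along the bar.
- caddy_tray (a point): Centre of the underside of the caddy's tray, 145 mm under the handle's centre. A steel wire caddy, 0.22 to 0.35 kg, tray 60 x 170 mm, 45 mm high, wires rising to the 194 mm long top bar with 16 mm balls on its ends. It may hang either way round; bring it in from the front of the stand, tray below and bar above the hooks (its slanting wires, 50 mm either side of the middle, catch on a hook from the side).
- bar_a (a point): Point on the axis of the caddy's bar, 75 mm from its middle towards the caddy's +y: the part that lies in a hook.
- bar_b (a point): The same, 75 mm from the middle towards the caddy's -y.
- stand: Fixed hook stand: wooden foot board 115 x 190 x 14 mm, two steel posts 247 mm tall with a hook on each; origin on the worktop, straight below stand_seat. Axes: x from the hooks back to the posts (posts 55 mm behind the hooks; between them only two thin cross rails, 70 and about 163 mm up), y from right to left hook, z up.
- stand_seat (a point): Point 185 mm up on the stand, half-way between the hooks: nominal place of the middle of a seated bar's axis; axes as the stand's. The hooks are clamped together up to 5.7 mm higher or lower than that, and one up to 2.4 mm above the other; this is not measured: find the seat by feel. The bar's middle must be within 7 mm of this point in y when it goes in, else a ball meets a hook.
- hooks_mouth (a point): Point 37 mm above stand_seat, half-way between the hooks' mouths, axes as the stand's. Hooks at y = +75 mm (left) and -75 mm (right), 14 mm wide: each a U open at the top, 18 mm between front and back wall, flared to about 40 mm at the rim, 37 to 39 mm above the axis of a bar resting in it; its underside is 10 mm below that axis.
- gate_l (a joint): Left hook's spring gate, rad: a 15 mm tongue hinged atop the front wall, 24 mm above a seated bar's axis, across the mouth. 0 = shut; about 1 as the bar is pushed past it (about 6 N per hook, more than the caddy's weight gives), then it springs back over the bar. It cannot swing upward: tugged, the seated bar rises about 15 mm, then the gate stops it rigidly.
- gate_r (a joint): The same for the right hook's gate. A hook or its gate is damaged when the caddy bears on it, up or down, with more than 20 N.
- spice_jar: Bystander: small white-capped glass spice jar, 46 mm wide, 109 mm tall, behind. Origin at the centre of its underside.
- salt_mill: Bystander: small salt shaker with a grey cap, 44 mm wide, 90 mm tall, stands between the stand and the caddy. Origin at the centre of its underside.
- tumbler: Bystander: clear glass tumbler, 81 mm wide, 91 mm tall, behind. Origin at the centre of its underside.
- jar: Bystander: clear glass jar with a grey lid, 68 mm wide, 90 mm tall, behind. Origin at the centre of its underside.

How it is judged:
By the outcome, as a careful person would: the job done as asked, in the order asked, and still so for the second after the job is handed in, with the robot touching nothing.
It also fails if it takes over 64 s, if anything falls off the work surface, if the arm or the gripper's body presses on something with over 40 N, if the wrist force passes 120 N, or if a joint passes its speed limit or range.

## Working session

There is one attempt and no reset: what is moved stays moved. The work goes in short steps, Python scripts to look and compute and a tool call to move; the robot and the scene stay as the last step left them, time stands still between calls to the robot, and variables do not carry over. Pictures are saved under pics/ and viewed, at most 13 in all, crops included, and the job is handed in when it is done.

Besides the shell and the picture viewer there is one more tool, called after ">>>" by a JSON object that holds its "api" and its "payload". drive_tool: Moves the arm, as the interface text tells. Its arguments: {"type":"object","properties":{"series":{"type":"array","items":{"type":"number"}},"jaw":{"type":"number"}},"required":["series"]}

```bash
mkdir -p pics; cat > h.py <<'E'
import numpy as np, cv2
from plant import state, capture, hand_in, tips_ahead
from scipy.spatial.transform import Rotation as R
def snap(n,f):
    s=state(); c=capture(n); cv2.imwrite(f'pics/{f}.png',c['pixels'][:,:,::-1]); 
    if 'world_to_cam' in c: M=np.linalg.inv(c['world_to_cam'])
    else:
        T=np.eye(4);T[:3,:3]=R.from_quat(s['orientation']).as_matrix();T[:3,3]=s['tcp_pos'];M=T@c['T_tool_cam']
    np.savez(f'pics/{f}.npz',M=M,k=[c['fx'],c['fy'],c['cx'],c['cy']]); return c
def ray(f,u,v):
    d=np.load(f'pics/{f}.npz');k=d['k'];M=d['M']
    r=M[:3,:3]@np.array([(u-k[2])/k[0],(v-k[3])/k[1],1]);return M[:3,3],r/np.linalg.norm(r)
def onz(f,u,v,z):
    o,r=ray(f,u,v);return o+r*(z-o[2])/r[2]
def cross(f1,p1,f2,p2):
    a,r=ray(f1,*p1);b,s=ray(f2,*p2)
    t=np.linalg.lstsq(np.c_[r,-s],b-a,rcond=None)[0];p=a+r*t[0];q=b+s*t[1];return (p+q)/2,np.linalg.norm(p-q)
def proj(f,P):
    d=np.load(f'pics/{f}.npz');k=d['k'];p=np.linalg.inv(d['M'])@np.r_[P,1];return np.array([k[0]*p[0]/p[2]+k[2],k[1]*p[1]/p[2]+k[3]])
E
python3 - <<'E'
from h import *
for n in('side','top'): snap(n,n+'0')
a=[cv2.imread(f'pics/{n}0.png') for n in('side','top')]
s=state();print(s['tcp_pos'],s['orientation'],s['gripper_width'],tips_ahead,s['ft_force'],R.from_quat(s['orientation']).as_matrix().round(3))
for n in('side0','top0'): print(np.load(f'pics/{n}.npz')['M'].round(2))
E
```

```text
[477.19283327 476.83913377 241.5184815 ] [ 3.82845708e-01  9.23811986e-01 -7.14110704e-04 -2.60693373e-04] 85.40268418549664 11.0 [ 0.74672699 -0.65266357  0.41852857] [[-0.707  0.707 -0.001]
 [ 0.707  0.707 -0.001]
 [-0.    -0.002 -1.   ]]
[[-8.9000e-01 -2.3000e-01  4.0000e-01  2.1677e+02]
 [-4.6000e-01  4.0000e-01 -7.9000e-01  8.4047e+02]
 [ 2.0000e-02 -8.9000e-01 -4.6000e-01  6.1987e+02]
 [ 0.0000e+00  0.0000e+00  0.0000e+00  1.0000e+00]]
[[ 1.00000e-02 -9.80000e-01  1.80000e-01  4.25400e+02]
 [-1.00000e+00 -0.00000e+00  2.00000e-02  4.80800e+01]
 [-2.00000e-02 -1.80000e-01 -9.80000e-01  1.14683e+03]
 [ 0.00000e+00  0.00000e+00  0.00000e+00  1.00000e+00]]
```

View pics/side0.png

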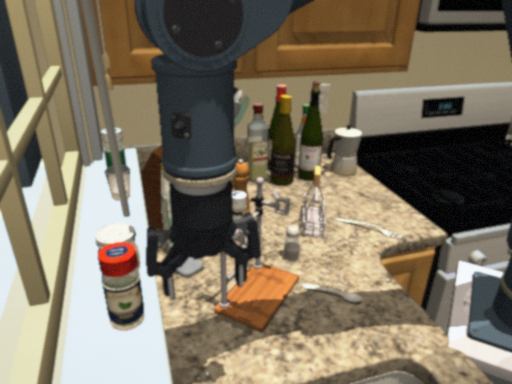

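View pics/top0.png

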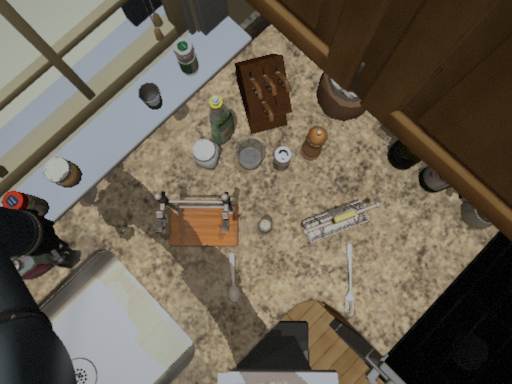

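The side view shows the stand partly behind the gripper, with its board at about (258,297), the caddy at (313,215) and the salt shaker at (291,243). In the top view the stand's posts are near (163,197) and (226,197) and its hooks near (163,228) and (234,212). The caddy handle is at about (345,216) and the salt shaker at (265,224). I'll zoom in on this part of the top view.

```bash
python3 - <<'E'
from h import *
a=cv2.imread('pics/top0.png')[180:260,140:400]
cv2.imwrite('pics/top0c.png',cv2.resize(a,None,fx=3,fy=3,interpolation=cv2.INTER_CUBIC))
a=cv2.imread('pics/top0.png');h=cv2.cvtColor(a,cv2.COLOR_BGR2HSV)
m=cv2.inRange(h,(22,90,90),(38,255,255));m[:,:290]=0;m[:190]=0;m[245:]=0;m[:,380:]=0
y,x=np.nonzero(m);print(len(x),x.mean(),y.mean());print(cv2.minAreaRect(np.c_[x,y].astype(np.float32)))
print(onz('top0',x.mean(),y.mean(),164))
m=cv2.inRange(h,(5,130,90),(16,255,255));m[:,:160]=0;m[:190]=0;m[255:]=0;m[:,245:]=0
y,x=np.nonzero(m);r=cv2.minAreaRect(np.c_[x,y].astype(np.float32));print(len(x),r);
for p in cv2.boxPoints(r): print(onz('top0',*p,14).round(1))
E
```

```text
44 343.9318181818182 215.61363636363637
((344.6027526855469, 215.7740020751953), (5.61797571182251, 21.652612686157227), 69.44395446777344)
[ 542.55449695 -156.51643581  164.        ]
2195 ((203.07623291015625, 226.33013916015625), (40.048580169677734, 69.48137664794922), 87.61405944824219)
[580.7 301.5  14. ]
[589.5 107.9  14. ]
[478.9 102.1  14. ]
[470.2 292.4  14. ]
```

View pics/top0c.png

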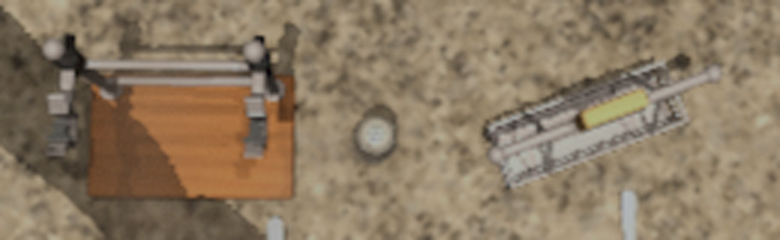

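The crop shows the handle at full-image (344,216). The bar's balls are at (305.7,232) and (378.3,204.3), the posts' tops at (159,196) and (225,196), and the hooks at (160,221) and (226,222). The salt shaker cap is at (265,224).

```bash
python3 - <<'E'
from h import *
f=lambda u,v,z:onz('top0',140+u/3,180+v/3,z)
a,b=f(497,156,120),f(715,73,120);print('balls',a.round(1),b.round(1),np.linalg.norm(a-b),'yaw',np.degrees(np.arctan2(-(a-b)[0],(a-b)[1])),(a+b)/2)
print('handle',onz('top0',343.9,215.6,160).round(1))
l,r=f(53,48,247),f(254,48,247);print('posts',l.round(1),r.round(1),np.linalg.norm(l-r),np.degrees(np.arctan2(-(l-r)[0],(l-r)[1])))
l,r=f(60,122,215),f(256,125,215);print('hooks',l.round(1),r.round(1),np.linalg.norm(l-r),np.degrees(np.arctan2(-(l-r)[0],(l-r)[1])))
print('salt',f(376,134,90))
E
```

```text
balls [506.5 -69.5 120. ] [ 576.5 -252.6  120. ] 196.07145743091104 yaw 20.927365475406788 [ 541.52585737 -161.05178461  120.        ]
handle [ 543.1 -157.3  160. ]
posts [575.2 272.6 247. ] [575.6 123.1 247. ] 149.42520472890274 0.1473584450640422
hooks [523.5 272.6 215. ] [521.7 123.3 215. ] 149.3080106947836 -0.667006261167923
salt [527.27906975  30.24949531  90.        ]
```

>>> {"api": "drive_tool", "payload": {"series": [0,-0.02,0.04,0,0,0,0,-0.03,0.04,0,0,-2,0.005,-0.045,0,0,0,-2,0.005,-0.045,0,0,0,-2,0.005,-0.045,0,0,0,-2,0.005,-0.045,0,0,0,-2,0.005,-0.045,0,0,0,-2,0.005,-0.045,0,0,0,-2,0.005,-0.045,0,0,0,-2,0.005,-0.045,0,0,0,-2,0.005,-0.045,0,0,0,-2,0.005,-0.045,0,0,0,-2]}}

```text
clock: 1.3
tcp_pos: [527.2, -24.7, 322.2]
orientation: [0.553, 0.833, -0.0, -0.0]
ft_force: [0.3, -0.1, 0.5]
gripper_width: 85.3
grasp_force: 0.0
```

>>> {"api": "drive_tool", "payload": {"series": [0.005,-0.045,0,0,0,-1,0.005,-0.045,0,0,0,-1,0.005,-0.04,0,0,0,0,0,0,0,0,0,0,0,0,0,0,0,0]}}

```text
clock: 1.8
tcp_pos: [542.1, -153.7, 321.8]
orientation: [0.568, 0.823, -0.0, -0.0]
ft_force: [-0.0, 0.9, 0.2]
gripper_width: 85.5
grasp_force: 0.0
```

```bash
python3 - <<'E'
from h import *
c=snap('wrist','w1');print(c['T_tool_cam'].round(2),state()['tcp_pos'],R.from_quat(state()['orientation']).as_matrix().round(3)); print(proj('w1',[542,-158,145]))
snap('side','s1')
E
```

```text
[[  -0.     -0.97   -0.26   66.54]
 [   1.     -0.     -0.      1.14]
 [   0.     -0.26    0.97 -131.06]
 [   0.      0.      0.      1.  ]] [ 542.32299825 -152.3553565   321.8413547 ] [[-0.358  0.934 -0.001]
 [ 0.934  0.358  0.001]
 [ 0.001 -0.001 -1.   ]]
[255.3120874  181.31857335]
```

View pics/w1.png

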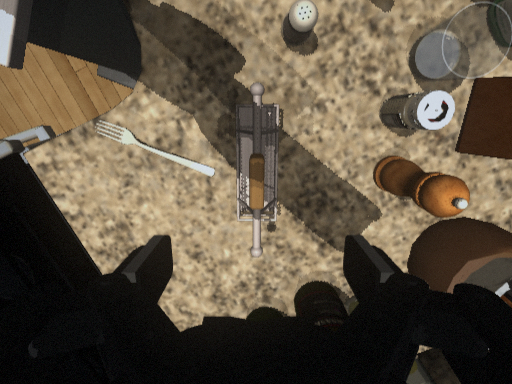

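The wrist view shows the caddy aligned with the jaws. The balls are at (257.5,89.5) and (256.3,252), and the handle spans rows 154–208 with its centre at about (257,181). The salt shaker is at (303,15).

```bash
python3 - <<'E'
from h import *
a,b=onz('w1',257.5,89.5,120),onz('w1',256.3,252,120)
print(a.round(1),b.round(1),np.linalg.norm(a-b),(a+b)/2,np.degrees(np.arctan2(-(a-b)[0],(a-b)[1])))
print(onz('w1',257,154,164),onz('w1',257,208,164), onz('w1',303,15,90))
print(cross('w1',(257.5,89.5),'top0',(305.7,232)),cross('w1',(256.3,252),'top0',(378.3,204.3)))
E
```

```text
[509.5 -65.8 120. ] [ 577.7 -249.6  120. ] 196.02048053853233 [ 543.59955069 -157.66131232  120.        ] 20.33388446144028
[ 532.23234277 -126.80961829  164.        ] [ 552.54704308 -180.41275178  164.        ] [528.42685356  28.80641223  90.        ]
(array([507.82839111, -67.50839522, 128.17173378]), np.float64(4.523472641998313)) (array([ 579.62134231, -256.97492439,  104.57219917]), np.float64(1.4458616737938685))
```

>>> {"api": "drive_tool", "payload": {"series": [0.0005,-0.004,-0.03,0,0,0,0,0,-0.035,0,0,0,0,0,-0.035,0,0,0,0,0,-0.035,0,0,0,0,0,-0.025,0,0,0,0,0,-0.015,0,0,0,0,0,-0.008,0,0,0,0,0,0,0,0,0]}}

```text
clock: 2.7
tcp_pos: [542.8, -155.6, 138.6]
orientation: [0.566, 0.824, -0.0, -0.001]
ft_force: [-0.3, 0.5, -0.5]
gripper_width: 85.2
grasp_force: 0.0
```

>>> {"api": "drive_tool", "payload": {"jaw": 0.0, "series": [0,0,0,0,0,0,0,0,0,0,0,0,0,0,0,0,0,0,0,0,0,0,0,0,0,0,0,0,0,0,0,0,0,0,0,0,0,0,0,0,0,0,0,0,0,0,0,0]}}

```text
clock: 3.5
tcp_pos: [542.9, -157.1, 139.7]
orientation: [0.567, 0.824, -0.0, 0.0]
ft_force: [-2.5, 0.3, 5.3]
gripper_width: 15.5
grasp_force: 59.8
```

>>> {"api": "drive_tool", "payload": {"series": [0,0,0.01,0,0,0,0,0,0.03,0,0,0,0,0,0.04,0,0,0,0,0,0.04,0,0,0,-0.01,0,0.01,0,0,-5,-0.02,0.01,0,0,0,-5,-0.02,0.02,0,0,0,-5,-0.02,0.02,0,0,0,-5.5,-0.02,0.03,0,0,0,0,-0.01,0.02,0,0,0,0,0,0,0,0,0,0,0,0,0,0,0,0]}}

```text
clock: 4.7
tcp_pos: [443.0, -56.7, 269.7]
orientation: [0.704, 0.71, 0.0, 0.0]
ft_force: [-0.6, 0.3, -2.4]
gripper_width: 15.4
grasp_force: 59.0
```

```bash
python3 - <<'E'
from h import *
s=state();print(s['tcp_pos'],s['ft_force'],s['ft_torque'],s['q'],s['gripper_width']);m=R.from_quat(s['orientation']).as_matrix();print(m.round(3))
snap('side','s2')
a=cv2.imread('pics/s1.png')[110:350,170:370];b=cv2.imread('pics/s2.png')[110:350,170:370]
cv2.imwrite('pics/sc.png',np.hstack([cv2.resize(t,None,fx=2,fy=2,interpolation=cv2.INTER_CUBIC) for t in (a,b)]))
E
```

```text
[443.03085367 -56.67297053 269.74424575] [-0.60975065  0.27458123 -2.44762346] [-0.10140889 -0.06711402  0.00363043] [-0.27549357  0.21916046  0.37045033  1.97316768 -0.09608216  0.96520445
  0.15119026] 15.379670380570344
[[-0.01   1.     0.001]
 [ 1.     0.01   0.   ]
 [ 0.     0.001 -1.   ]]
```

View pics/sc.png

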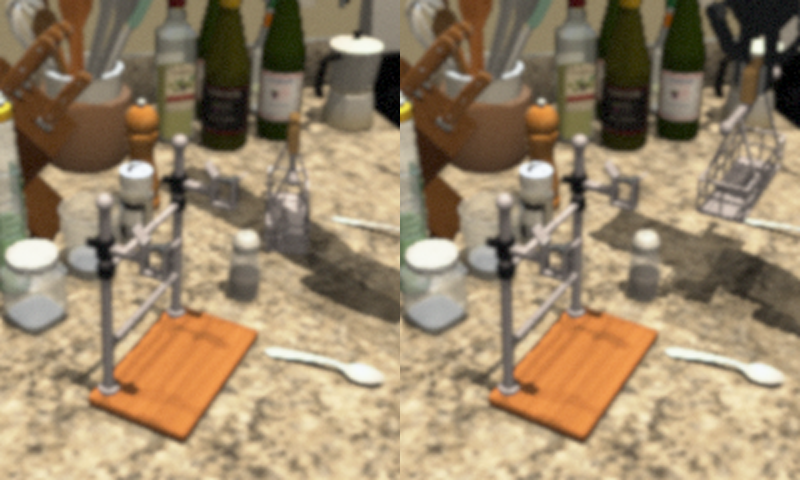

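The stand is fully visible in the left half of the crop. Post tops are at crop (105,200) and (180,141), post bases at (108,388) and (177,314), and board corners at (92,402), (183,438) and (257,333). In the right half, the caddy hangs straight from the gripper.

```bash
python3 - <<'E'
from h import *
g=lambda u,v:(170+u/2,110+v/2)
t=lambda u,v:(140+u/3,180+v/3)
yaw=lambda l,r:np.degrees(np.arctan2(-(l-r)[0],(l-r)[1]))
L=cross('s1',g(105,200),'top0',t(53,48));Rr=cross('s1',g(180,141),'top0',t(254,48));print('tops',L,Rr,yaw(L[0],Rr[0]))
l,r=onz('s1',*g(108,386),16),onz('s1',*g(177,312),16);print('bases',l,r,np.linalg.norm(l-r),yaw(l,r))
for p in((92,400),(183,436),(257,333)): print(onz('s1',*g(*p),10).round(1))
# board edges in top by orange mask: fit the front and right edges
h=cv2.cvtColor(cv2.imread('pics/top0.png'),cv2.COLOR_BGR2HSV)
m=cv2.inRange(h,(3,100,50),(20,255,255));m[:,:160]=0;m[:190]=0;m[260:]=0;m[:,245:]=0
ys=[(x,np.nonzero(m[:,x])[0].max()) for x in range(178,234,2)]
f=np.polyfit(*zip(*ys),1);a,b=[onz('top0',x,np.polyval(f,x),14) for x in(172,237)];print('front edge',a,b,yaw(a,b))
E
```

```text
tops (array([576.11160726, 274.01231353, 241.08319431]), np.float64(0.08613664134989098)) (array([576.16122744, 123.50365115, 239.39545919]), np.float64(1.3938267086766996)) 0.018889457898248425
bases [578.20320611 273.01508956  16.        ] [573.02710069 125.39614774  16.        ] 147.70966133612015 -2.008194468567421
[585.3 293.2  10. ]
[479.7 292.8  10. ]
[477.  108.8  10. ]
front edge [474.45167929 284.83332244  14.        ] [477.22467434 106.47685351  14.        ] 0.8907336729792673
```

>>> {"api": "drive_tool", "payload": {"series": [0,0.02,0,0,0,0,0,0.04,0,0,0,0,0,0.045,0,0,0,0,0,0.045,0,0,0,0,0,0.045,0,0,0,0,0,0.04,0,0,0,0,0,0.02,0,0,0,0,0,0,0,0,0,0,0,0,0,0,0,0,0,0,0,0,0,0,0]}}

```text
validation failed for argument at $.se...
```

```bash
python3 - <<'E'
from h import *
s=state();print(s['tcp_pos'],s['ft_force'],s['ft_torque'],R.from_quat(s['orientation']).as_matrix().round(4))
for n in('wrist','side','top'): snap(n,n[0]+'3')
for P in([521,273.5,223],[521,123.5,223],[443,198.5,251]): print([proj(f,P).round(0) for f in('w3','s3','t3')])
E
```

```text
[443.3218287  -57.31044192 269.67417816] [ 0.41025344  0.45893727 -3.18344122] [-0.07257627 -0.02680073  0.02073833] [[-8.3e-03  1.0e+00  8.0e-04]
 [ 1.0e+00  8.3e-03 -2.0e-04]
 [-2.0e-04  8.0e-04 -1.0e+00]]
[array([ 478., -641.]), array([249., 226.]), array([159., 221.])]
[array([ 415., -121.]), array([283., 193.]), array([225., 222.])]
[array([ 260., -471.]), array([305., 205.]), array([189., 256.])]
```

View pics/w3.png

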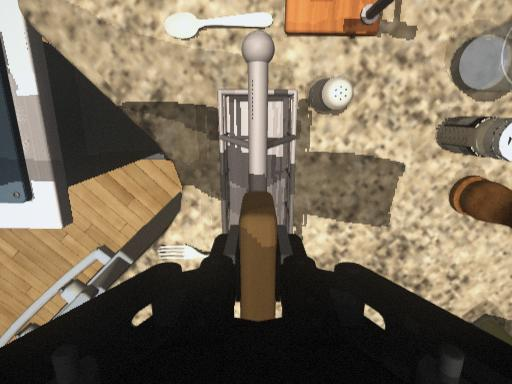

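The last move was refused because one row had a number too many, so the arm hasn't moved. The picture shows the caddy held straight in the jaws, with its ball at (258,47) and the handle at u 242–275. I'll send the move again.

>>> {"api": "drive_tool", "payload": {"series": [0,0.02,0,0,0,0,0,0.04,0,0,0,0,0,0.045,0,0,0,0,0,0.045,0,0,0,0,0,0.045,0,0,0,0,0,0.04,0,0,0,0,0,0.02,0,0,0,0,0,0,0,0,0,0,0,0,0,0,0,0]}}

```text
clock: 5.8
tcp_pos: [443.3, 197.6, 268.9]
orientation: [0.704, 0.71, -0.001, 0.0]
ft_force: [0.2, -0.8, -3.7]
gripper_width: 15.1
grasp_force: 59.0
```

```bash
python3 - <<'E'
from h import *
s=state();p=np.array(s['tcp_pos']);m=R.from_quat(s['orientation']).as_matrix();print(p,s['ft_force'],s['ft_torque'],m.round(4))
for n in('wrist','side','top'): snap(n,n[0]+'3')
for P in([521,273.5,223],[521,123.5,223],p+[0,97,-20],p+[0,-97,-20]): print([proj(f,P).round(0) for f in('w3','s3','t3')])
a=cv2.imread('pics/t3.png')[170:290,130:270];b=cv2.imread('pics/s3.png')[120:300,220:360]
w=cv2.imread('pics/w3.png')
r=lambda x,h:cv2.resize(x,(int(x.shape[1]*h/x.shape[0]),h),interpolation=cv2.INTER_CUBIC)
cv2.imwrite('pics/c3.png',cv2.resize(np.hstack([r(a,290),r(w,290)]),None,fx=1,fy=1))
E
```

```text
[443.28184552 197.56416516 268.94544413] [ 0.17823868 -0.83463345 -3.74255493] [-0.11968298 -0.01470132  0.06184708] [[-8.1e-03  1.0e+00 -5.0e-04]
 [ 1.0e+00  8.1e-03 -1.0e-03]
 [-1.0e-03 -5.0e-04 -1.0e+00]]
[array([389., 100.]), array([249., 226.]), array([159., 221.])]
[array([363., 317.]), array([283., 193.]), array([225., 222.])]
[array([258.,  50.]), array([284., 230.]), array([145., 256.])]
[array([256., 372.]), array([323., 186.]), array([234., 256.])]
```

View pics/c3.png

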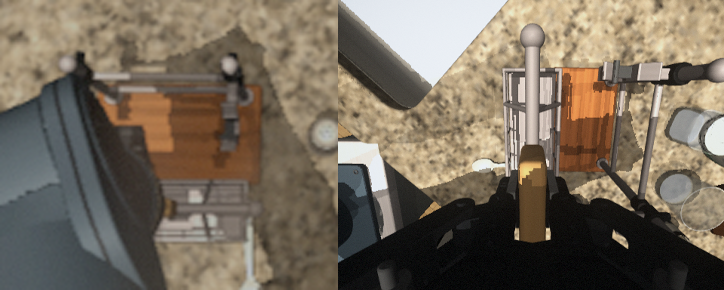

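The left hook appears in the wrist view near (393,95), the left post ball near (503,93) and the bar's ball near (258,46). I'll take a closer crop of these.

```bash
python3 - <<'E'
from h import *
w=cv2.imread('pics/w3.png')[20:190,230:512]
cv2.imwrite('pics/c4.png',cv2.resize(w,None,fx=2.8,fy=2.8,interpolation=cv2.INTER_CUBIC))
E
```

```text
(no output)
```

View pics/c4.png

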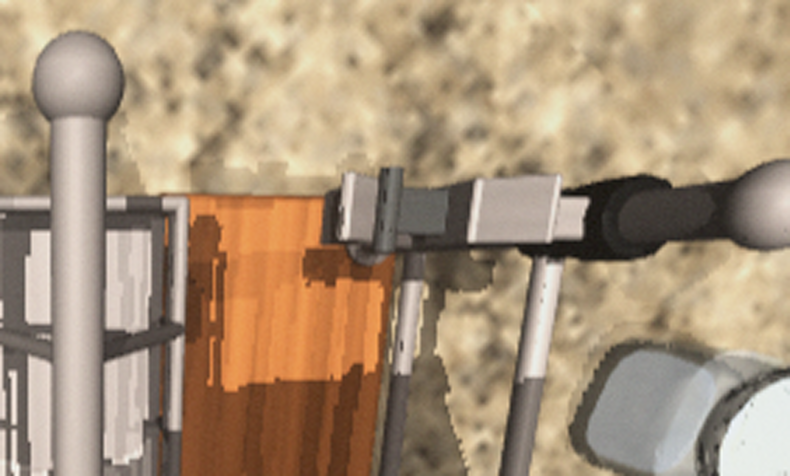

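The crop shows the left hook from above. Its front lip is at crop (342,206), the gate hinge at 390, and its back rim at (560,209). The bar's ball is at (79,77), about 90 px wide.

```bash
python3 - <<'E'
from h import *
g=lambda u,v:(230+u/2.8,20+v/2.8)
for z in(217,222,228): 
  a,b=onz('w3',*g(342,206),z),onz('w3',*g(560,209),z);print(z,a.round(1),b.round(1),((a+b)/2).round(1))
print('hinge',onz('w3',*g(390,209),209).round(1))
for z in (244,249,254):print('ball',z,onz('w3',*g(79,77),z).round(1))
print('postball',onz('w3',*g(775,205),243).round(1)); print(state()['tcp_pos'],np.load('pics/w3.npz')['k'])
E
```

```text
217 [500.7 277.4 217. ] [547.9 277.1 217. ] [524.3 277.2 217. ]
222 [499.1 277.  222. ] [545.1 276.8 222. ] [522.1 276.9 222. ]
228 [497.2 276.6 228. ] [541.7 276.3 228. ] [519.5 276.5 228. ]
hinge [514.1 277.4 209. ]
ball 244 [443.5 296.8 244. ]
ball 249 [443.5 295.8 249. ]
ball 254 [443.5 294.8 254. ]
postball [572.9 276.3 243. ]
[443.29808067 196.64703643 269.24186825] [285.98333537 285.98333537 257.57052879 192.08196665]
```

>>> {"api": "drive_tool", "payload": {"series": [0,0.003,-0.005,0,0,0,0,0,-0.005,0,0,0,0.01,0,0,0,0,0,0.015,0,0,0,0,0,0.015,0,0,0,0,0,0.01,0,0,0,0,0,0.01,0,0,0,0,0,0.01,0,0,0,0,0,0.008,0,0,0,0,0,0,0,0,0,0,0,0,0,0,0,0,0]}}

```text
clock: 7.05
tcp_pos: [520.8, 201.0, 259.1]
orientation: [0.704, 0.71, -0.0, -0.0]
ft_force: [-0.3, -1.0, -2.6]
gripper_width: 15.2
grasp_force: 59.1
```

```bash
python3 - <<'E'
from h import *
s=state();p=np.array(s['tcp_pos']);print(p,s['ft_force'],s['ft_torque'])
snap('wrist','w5');snap('side','s5')
w=cv2.imread('pics/w5.png')[0:190,200:400];s=cv2.imread('pics/s5.png')[130:270,210:340]
r=lambda x,h:cv2.resize(x,(int(x.shape[1]*h/x.shape[0]),h),interpolation=cv2.INTER_CUBIC)
i=np.hstack([r(w,410),r(s,390+20)[:,:]]);print(i.shape);cv2.imwrite('pics/c5.png',i[:,:800])
E
```

```text
[520.75899105 201.03541571 259.13702752] [-0.28269307 -1.00193061 -2.60420978] [-0.03390986 -0.01603776  0.03021517]
(410, 811, 3)
```

View pics/c5.png

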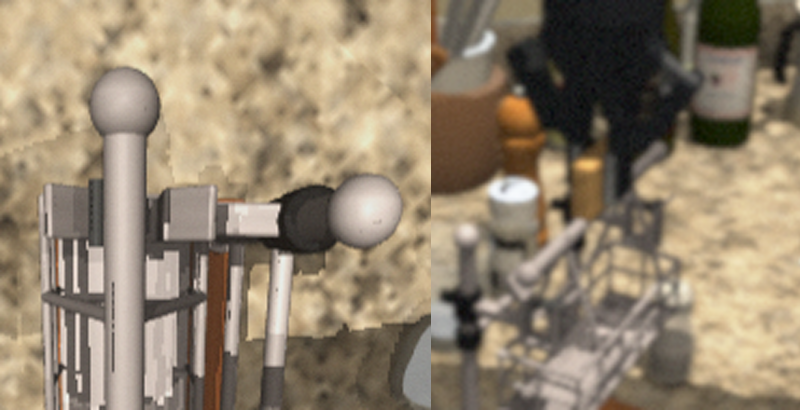

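The wrist crop shows the bar over the mouth of the left hook. The hook's rims are at crop x 43 and 213, the bar is at 124.5, the hook's centre row is about 213, and the ball is at (125,101). The side view shows the caddy level between the posts.

```bash
python3 - <<'E'
from h import *
k=190/410;g=lambda u,v:(200+u*k,v*k)
b=onz('w5',*g(125,101),239.5)
for z in(217,223,229):
  a,c=onz('w5',*g(43,212),z),onz('w5',*g(213,213),z);print(z,a.round(1),c.round(1),(a+c)/2,'dy ball-hook',(b-(a+c)/2)[1])
print(b)
E
```

```text
217 [499.2 277.1 217. ] [544.6 277.2 217. ] [521.85768979 277.15471465 217.        ] dy ball-hook 22.402689791205432
223 [499.9 276.8 223. ] [543.7 276.9 223. ] [521.82905681 276.83556456 223.        ] dy ball-hook 22.72183988435353
229 [500.7 276.5 229. ] [542.9 276.5 229. ] [521.80042384 276.51641447 229.        ] dy ball-hook 23.04098997750168
[520.87412511 299.55740445 239.5       ]
```

>>> {"api": "drive_tool", "payload": {"series": [0.001,0,-0.003,0,0,0,0,0,-0.004,0,0,0,0,0,-0.004,0,0,0,0,0,-0.004,0,0,0,0,0,0,0,0,0]}}

```text
clock: 7.65
tcp_pos: [521.6, 201.0, 243.5]
orientation: [0.704, 0.71, -0.001, -0.0]
ft_force: [-0.1, -0.2, -3.2]
gripper_width: 15.5
grasp_force: 59.0
```

>>> {"api": "drive_tool", "payload": {"series": [0,0,-0.002,0,0,0,0,0,-0.002,0,0,0,0,0,0,0,0,0]}}

```text
clock: 7.95
tcp_pos: [521.9, 201.1, 240.1]
orientation: [0.704, 0.71, -0.0, -0.0]
ft_force: [0.2, 0.5, -2.7]
gripper_width: 15.1
grasp_force: 59.1
```

>>> {"api": "drive_tool", "payload": {"series": [0,0,-0.002,0,0,0,0,0,-0.001,0,0,0,0,0,0,0,0,0]}}

```text
clock: 8.25
tcp_pos: [521.9, 201.1, 237.1]
orientation: [0.704, 0.71, -0.0, -0.0]
ft_force: [-0.5, -0.2, -2.7]
gripper_width: 15.7
grasp_force: 59.1
```

>>> {"api": "drive_tool", "payload": {"series": [0,0,-0.002,0,0,0,0,0,-0.001,0,0,0,0,0,0,0,0,0]}}

```text
clock: 8.55
tcp_pos: [521.9, 201.1, 234.1]
orientation: [0.704, 0.71, -0.0, -0.0]
ft_force: [0.9, -0.5, -2.1]
gripper_width: 15.2
grasp_force: 59.1
```

>>> {"api": "drive_tool", "payload": {"series": [0,0,-0.002,0,0,0,0,0,-0.001,0,0,0,0,0,0,0,0,0]}}

```text
clock: 8.85
tcp_pos: [522.5, 201.3, 232.0]
orientation: [0.704, 0.71, 0.001, 0.0]
ft_force: [-1.8, -0.4, 4.8]
gripper_width: 15.2
grasp_force: 60.5
```

>>> {"api": "drive_tool", "payload": {"series": [0,0,-0.002,0,0,0,0,0,-0.001,0,0,0,0,0,0,0,0,0]}}

```text
clock: 9.15
tcp_pos: [523.4, 201.5, 229.6]
orientation: [0.704, 0.71, 0.002, 0.001]
ft_force: [1.0, -0.0, 6.5]
gripper_width: 15.5
grasp_force: 60.7
```

>>> {"api": "drive_tool", "payload": {"series": [0,0,-0.002,0,0,0,0,0,-0.001,0,0,0,0,0,0,0,0,0]}}

```text
clock: 9.45
tcp_pos: [524.0, 201.6, 226.9]
orientation: [0.704, 0.71, 0.002, 0.001]
ft_force: [1.7, 0.3, 7.5]
gripper_width: 15.4
grasp_force: 60.7
```

>>> {"api": "drive_tool", "payload": {"series": [0,0,-0.002,0,0,0,0,0,-0.001,0,0,0,0,0,0,0,0,0]}}

```text
clock: 9.75
tcp_pos: [524.1, 201.6, 224.0]
orientation: [0.704, 0.71, 0.003, 0.001]
ft_force: [1.9, 0.2, 8.4]
gripper_width: 15.4
grasp_force: 60.7
```

>>> {"api": "drive_tool", "payload": {"series": [0,0,-0.002,0,0,0,0,0,0,0,0,0]}}

```text
clock: 9.95
tcp_pos: [524.3, 201.5, 222.0]
orientation: [0.705, 0.71, 0.003, 0.001]
ft_force: [3.0, 0.1, 6.0]
gripper_width: 15.2
grasp_force: 60.7
```

>>> {"api": "drive_tool", "payload": {"series": [0,0,-0.002,0,0,0,0,0,0,0,0,0]}}

```text
clock: 10.15
tcp_pos: [524.3, 201.5, 219.8]
orientation: [0.705, 0.71, 0.003, 0.001]
ft_force: [4.0, 1.3, 5.4]
gripper_width: 15.2
grasp_force: 60.6
```

>>> {"api": "drive_tool", "payload": {"series": [0,0,-0.002,0,0,0,0,0,0,0,0,0]}}

```text
clock: 10.35
tcp_pos: [524.3, 201.4, 217.6]
orientation: [0.705, 0.71, 0.002, 0.001]
ft_force: [6.1, 0.5, 2.9]
gripper_width: 15.3
grasp_force: 60.1
```

>>> {"api": "drive_tool", "payload": {"series": [0,0,-0.002,0,0,0,0,0,0,0,0,0]}}

```text
clock: 10.55
tcp_pos: [524.2, 201.2, 215.0]
orientation: [0.704, 0.71, 0.002, 0.001]
ft_force: [7.7, -0.1, -0.7]
gripper_width: 15.2
grasp_force: 59.6
```

>>> {"api": "drive_tool", "payload": {"series": [0,0,-0.002,0,0,0,0,0,0,0,0,0]}}

```text
clock: 10.75
tcp_pos: [521.4, 201.0, 211.7]
orientation: [0.704, 0.71, -0.001, -0.0]
ft_force: [0.1, 0.9, -3.2]
gripper_width: 15.1
grasp_force: 59.4
```

>>> {"api": "drive_tool", "payload": {"series": [0,0,-0.002,0,0,0,0,0,0,0,0,0]}}

```text
clock: 10.95
tcp_pos: [521.3, 201.1, 209.7]
orientation: [0.704, 0.71, -0.001, -0.0]
ft_force: [0.9, -0.3, -2.6]
gripper_width: 15.5
grasp_force: 59.4
```

>>> {"api": "drive_tool", "payload": {"series": [0,0,0.002,0,0,0,0,0,0.002,0,0,0,0,0,0,0,0,0]}}

```text
clock: 11.25
tcp_pos: [522.2, 201.2, 214.7]
orientation: [0.704, 0.71, 0.0, 0.0]
ft_force: [0.5, 1.1, -2.9]
gripper_width: 15.4
grasp_force: 59.4
```

>>> {"api": "drive_tool", "payload": {"series": [0,0,0.001,0,0,0,0,0,0,0,0,0]}}

```text
clock: 11.45
tcp_pos: [522.0, 201.1, 215.4]
orientation: [0.704, 0.71, 0.0, 0.0]
ft_force: [-0.6, -1.3, -2.6]
gripper_width: 15.1
grasp_force: 59.4
```

>>> {"api": "drive_tool", "payload": {"series": [0,0,0.001,0,0,0,0,0,0,0,0,0]}}

```text
clock: 11.65
tcp_pos: [522.0, 201.1, 216.4]
orientation: [0.704, 0.71, 0.0, 0.0]
ft_force: [0.9, 0.1, -3.0]
gripper_width: 15.4
grasp_force: 59.4
```

```bash
cat > f.py <<'E'
from h import *
s=state();m=R.from_quat(s['orientation']).as_matrix();print(np.round(s['clock'],2),np.round(s['tcp_pos'],2),np.round(s['ft_force'],2),np.round(s['ft_torque'],3),'roll',np.degrees([m[2,0],m[2,1]]).round(2))
E
python3 f.py
```

```text
11.65 [522.02 201.09 216.39] [ 0.93  0.09 -2.96] [ 0.002  0.018 -0.019] roll [0. 0.]
```

>>> {"api": "drive_tool", "payload": {"series": [0,0,0.0005,0,0,0,0,0,0.0005,0,0,0,0,0,0,0,0,0]}}

```text
clock: 11.95
tcp_pos: [522.0, 201.1, 217.4]
orientation: [0.704, 0.71, 0.0, 0.0]
ft_force: [-0.0, 1.0, -3.6]
gripper_width: 15.2
grasp_force: 59.4
```

>>> {"api": "drive_tool", "payload": {"series": [0,0,0.0005,0,0,0,0,0,0.0005,0,0,0,0,0,0,0,0,0]}}

```text
clock: 12.25
tcp_pos: [522.0, 201.1, 218.4]
orientation: [0.704, 0.71, 0.0, 0.0]
ft_force: [-0.4, -0.9, -2.7]
gripper_width: 15.5
grasp_force: 59.4
```

>>> {"api": "drive_tool", "payload": {"series": [0,0,0.0005,0,0,0,0,0,0,0,0,0]}}

```text
clock: 12.45
tcp_pos: [522.0, 201.1, 218.8]
orientation: [0.704, 0.71, 0.0, 0.0]
ft_force: [0.4, 0.9, -3.6]
gripper_width: 15.3
grasp_force: 59.4
```

```bash
python3 f.py
```

```text
12.45 [522.01 201.11 218.83] [ 0.36  0.92 -3.62] [0.016 0.04  0.018] roll [0. 0.]
```

>>> {"api": "drive_tool", "payload": {"series": [0,0,0.0005,0,0,0,0,0,0,0,0,0]}}

```text
clock: 12.65
tcp_pos: [522.0, 201.1, 219.3]
orientation: [0.704, 0.71, 0.0, 0.0]
ft_force: [0.7, -0.4, -3.2]
gripper_width: 15.1
grasp_force: 59.4
```

>>> {"api": "drive_tool", "payload": {"series": [0,0,0.0005,0,0,0,0,0,0,0,0,0]}}

```text
clock: 12.85
tcp_pos: [522.0, 201.1, 219.8]
orientation: [0.704, 0.71, -0.0, -0.0]
ft_force: [-0.0, -0.3, -3.0]
gripper_width: 15.7
grasp_force: 59.4
```

>>> {"api": "drive_tool", "payload": {"series": [0,0,0.0005,0,0,0,0,0,0,0,0,0]}}

```text
clock: 13.05
tcp_pos: [521.9, 201.1, 220.1]
orientation: [0.704, 0.71, -0.0, -0.0]
ft_force: [0.5, -0.3, -6.4]
gripper_width: 15.7
grasp_force: 58.9
```

>>> {"api": "drive_tool", "payload": {"series": [0,0,0.0005,0,0,0,0,0,0,0,0,0]}}

```text
clock: 13.25
tcp_pos: [521.8, 201.0, 220.4]
orientation: [0.704, 0.71, -0.0, -0.0]
ft_force: [1.1, -0.1, -11.1]
gripper_width: 15.0
grasp_force: 58.7
```

```bash
python3 f.py
```

```text
13.25 [521.83 201.01 220.35] [  1.07  -0.1  -11.1 ] [ 0.254 -0.326  0.063] roll [-0.02 -0.03]
```

Both gates appear to hold, with about 5.7 N on the right and 2.3 N on the left. I'll even them out with a small tilt and pull slightly harder.

>>> {"api": "drive_tool", "payload": {"series": [0,0,0.0003,0.2,0,0,0,0,0,0,0,0,0,0,0,0,0,0]}}

```text
clock: 13.55
tcp_pos: [521.8, 201.0, 220.5]
orientation: [0.704, 0.71, 0.001, -0.001]
ft_force: [2.7, 1.3, -18.9]
gripper_width: 15.2
grasp_force: 58.6
```

```bash
python3 f.py
```

```text
13.55 [521.79 201.03 220.52] [  2.73   1.3  -18.86] [ 0.225 -0.722  0.113] roll [ 0.18 -0.04]
```

>>> {"api": "drive_tool", "payload": {"series": [0,0,0,0,0,0,0,0,0,0,0,0,0,0,0,0,0,0]}}

```text
clock: 13.85
tcp_pos: [521.8, 201.1, 220.6]
orientation: [0.704, 0.71, 0.001, -0.001]
ft_force: [4.8, 1.1, -21.9]
gripper_width: 15.4
grasp_force: 58.6
```

```bash
python3 f.py
```

```text
13.85 [521.76 201.06 220.6 ] [  4.78   1.1  -21.85] [ 0.337 -0.888  0.088] roll [ 0.17 -0.04]
```

>>> {"api": "drive_tool", "payload": {"series": [0,0,-0.001,0,0,0,0,0,-0.003,-0.1,0,0,0,0,-0.004,0,0,0,0,0,-0.003,0,0,0,0,0,-0.002,0,0,0,0,0,0,0,0,0]}}

```text
clock: 14.45
tcp_pos: [522.0, 201.1, 208.0]
orientation: [0.704, 0.71, 0.001, -0.001]
ft_force: [-0.1, 0.8, -3.4]
gripper_width: 14.9
grasp_force: 61.3
```

>>> {"api": "drive_tool", "payload": {"series": [0,0,-0.0005,0,0,0,0,0,0,0,0,0]}}

```text
clock: 14.65
tcp_pos: [522.1, 201.1, 207.7]
orientation: [0.704, 0.71, 0.001, -0.001]
ft_force: [1.0, -0.6, -3.5]
gripper_width: 15.2
grasp_force: 61.3
```

>>> {"api": "drive_tool", "payload": {"series": [0,0,-0.0005,0,0,0,0,0,0,0,0,0]}}

```text
clock: 14.85
tcp_pos: [522.0, 201.1, 207.1]
orientation: [0.704, 0.71, 0.001, -0.001]
ft_force: [-0.2, -0.2, -3.5]
gripper_width: 15.0
grasp_force: 61.3
```

>>> {"api": "drive_tool", "payload": {"series": [0,0,-0.0005,0,0,0,0,0,0,0,0,0]}}

```text
clock: 15.05
tcp_pos: [522.0, 201.1, 206.5]
orientation: [0.704, 0.71, 0.001, -0.001]
ft_force: [-0.5, 0.8, -3.3]
gripper_width: 15.3
grasp_force: 61.3
```

>>> {"api": "drive_tool", "payload": {"series": [0,0,-0.0005,0,0,0,0,0,0,0,0,0]}}

```text
clock: 15.25
tcp_pos: [522.0, 201.1, 206.0]
orientation: [0.704, 0.71, 0.001, -0.001]
ft_force: [-0.8, -0.3, -3.3]
gripper_width: 15.3
grasp_force: 61.3
```

>>> {"api": "drive_tool", "payload": {"series": [0,0,-0.0005,0,0,0,0,0,0,0,0,0]}}

```text
clock: 15.45
tcp_pos: [522.0, 201.1, 205.5]
orientation: [0.704, 0.71, 0.001, -0.001]
ft_force: [-0.2, 0.2, -3.0]
gripper_width: 15.0
grasp_force: 61.3
```

>>> {"api": "drive_tool", "payload": {"series": [0,0,-0.0005,0,0,0,0,0,0,0,0,0]}}

```text
clock: 15.65
tcp_pos: [522.0, 201.1, 205.3]
orientation: [0.704, 0.71, 0.001, -0.001]
ft_force: [-1.3, -0.3, 0.3]
gripper_width: 15.3
grasp_force: 62.1
```

```bash
python3 f.py
```

```text
15.65 [522.01 201.11 205.34] [-1.32 -0.31  0.29] [-0.023  0.224 -0.025] roll [0.11 0.01]
```

>>> {"api": "drive_tool", "payload": {"series": [0,0,-0.0003,0,0,0,0,0,0,0,0,0]}}

```text
clock: 15.85
tcp_pos: [522.0, 201.2, 205.3]
orientation: [0.704, 0.71, 0.001, -0.001]
ft_force: [-2.4, -0.6, 5.2]
gripper_width: 15.1
grasp_force: 62.6
```

```bash
python3 f.py
```

```text
15.85 [522.02 201.17 205.27] [-2.44 -0.57  5.23] [-0.169  0.594 -0.006] roll [0.12 0.02]
```

>>> {"api": "drive_tool", "payload": {"jaw": 0.05, "series": [0,0,0,0,0,0,0,0,0,0,0,0,0,0,0,0,0,0,0,0,0,0,0,0,0,0,0,0,0,0,0,0,0,0,0,0]}}

```text
clock: 16.45
tcp_pos: [522.0, 201.1, 204.8]
orientation: [0.704, 0.71, 0.001, -0.001]
ft_force: [-0.0, -0.6, -0.8]
gripper_width: 50.0
grasp_force: 0.0
```

```bash
python3 - <<'E'
from f import *
snap('wrist','w6');snap('side','s6')
w=cv2.imread('pics/w6.png');s=cv2.imread('pics/s6.png')[130:270,210:340]
r=lambda x,h:cv2.resize(x,(int(x.shape[1]*h/x.shape[0]),h),interpolation=cv2.INTER_CUBIC)
cv2.imwrite('pics/c6.png',np.hstack([r(w,350),r(s,350)])[:,:800])
E
```

```text
16.45 [522.01 201.1  204.77] [-0.02 -0.62 -0.77] [-0.005 -0.019  0.04 ] roll [0.1 0. ]
```

View pics/c6.png

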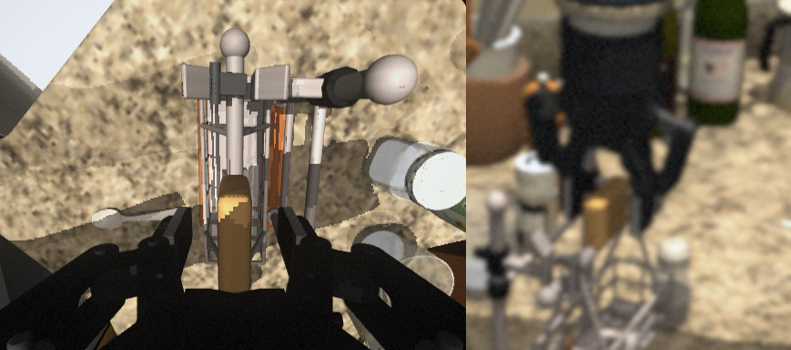

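The left gate (panel (233,83)) is shut over the seated bar and the jaws are clear of the handle. I'll retreat straight up.

>>> {"api": "drive_tool", "payload": {"series": [0,0,0.005,0,0,0,0,0,0.015,0,0,0,0,0,0.03,0,0,0,0,0,0.04,0,0,0,0,0,0.03,0,0,0,0,-0.03,0.01,0,0,0,0,-0.03,0,0,0,0,0,0,0,0,0,0,0,0,0,0,0,0,0,0,0,0,0,0]}}

```text
clock: 17.55
tcp_pos: [521.9, 142.0, 334.8]
orientation: [0.704, 0.71, 0.001, -0.001]
ft_force: [-0.1, 0.4, -0.1]
gripper_width: 50.2
grasp_force: 0.0
```

```bash
python3 - <<'E'
from f import *
snap('wrist','w7');snap('side','s7')
w=cv2.imread('pics/w7.png');s=cv2.imread('pics/s7.png')[130:310,200:340]
r=lambda x,h:cv2.resize(x,(int(x.shape[1]*h/x.shape[0]),h),interpolation=cv2.INTER_CUBIC)
cv2.imwrite('pics/c7.png',np.hstack([r(w,370),r(s,370)])[:,:800])
E
```

```text
17.55 [521.87 142.02 334.8 ] [-0.08  0.36 -0.12] [ 0.009  0.01  -0.041] roll [ 0.13 -0.01]
```

View pics/c7.png

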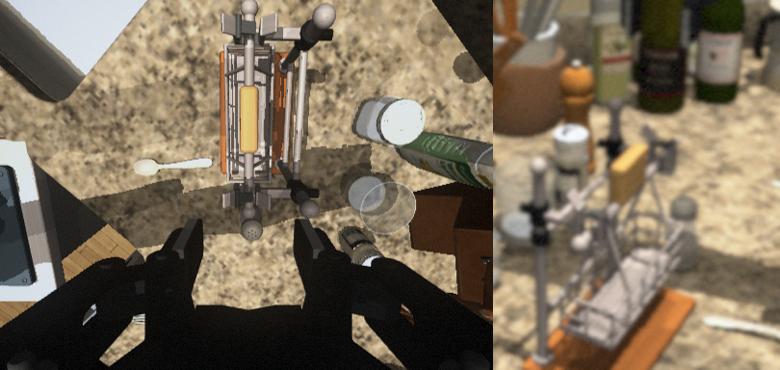

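The caddy hangs level with its bar in both hooks (panel (249,25) and (250,200)). The handle is at (248,120), the arm is clear, and nothing else has moved.

```bash
python3 -c "
from plant import hand_in; print(hand_in())"
```

```text
the job is handed in; nothing more can be done
None
```

The caddy hangs with its bar seated in both hooks. The tug test loaded both gates at once (about 12 N right and 7 N left, worked out from the wrist force and torque), then I released it, moved the arm clear and handed the job in at about 17.6 s.

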